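Roll the culture bottle home under the splash shield with the flat paddle

TASK

Take the paddle out of its tray, lay its flat sole on top of the lying culture bottle and roll the bottle gently along the bench, over the low yellow lip and up to the stop under the clear shield, so that it rests fully home between lip and stop. Then lay the paddle back flat in its tray. Do not touch the bottle with the gripper, do not hit the shield, its frame or the stop with gripper or paddle, and leave the other things on the bench where they are.

Things in the scene. Friction and masses are not known exactly. Their poses are not given: they have to be found in the camera images.
- bay: Parking bay, fixed to the bench. Origin on the bench surface (z = 0) directly under the axis of a properly parked bottle; x is the rolling direction (roughly away from the robot), y runs along the parked bottle, z up. Two 16 mm square posts, 190 mm high, stand at x = 140, y = +-130 mm and carry the shield by 10 mm rods along its side edges. The bench in the bay is bare but for lip and stop.
- lip (a point): Middle of the crest of the yellow half-round lip on the bench: 170 mm long along the bay's y, 3 mm high, at x = -19.5 mm in the bay.
- stop (a point): Middle of the upper edge of the black rubber face of the stop bar, at x = +41 mm, z = 48 mm in the bay. The bar is 150 mm long along y, 50 mm high, 17 mm thick with its rubber.
- shield_top (a point): Middle of the upper edge of the clear shield (x = 17, z = 369 mm in the bay), the edge nearer the robot. The shield is 5 mm thick, 250 mm wide in y, and slopes from here down and away from the robot, 33 deg from vertical, to its lower edge.
- shield_low (a point): Middle of the lower edge of the clear shield (x = 140, z = 180 mm in the bay).
- seat (a point): Point in the bay where the axis centre of the parked bottle should be: 40 mm above the bay's origin.
- bottle: Cream plastic culture bottle with blue bands and cap, lying loose on the bench 85 to 105 mm before its parked place, about 0.35 kg. Body 80 mm in diameter, 140 mm long; neck and 52 mm cap add 36 mm at its +y end. Origin on its axis, mid-body, 40 mm above the bench; y is its axis, x and z turn as it rolls. It rolls freely; under a flat sole that does not slip it goes half as far as the sole.
- paddle: Loose paddle, 0.24 kg, flat in the tray. Origin: centre of the unloaded sole's underside, x along it, z up. White plate 150 x 70 mm at z = 22 to 30. Straight orange handle, 26 mm wide in y, 30 mm deep, 95 mm long, rises from the plate's top at x = 12, leaning 24 deg from vertical to -x.
- sole: The paddle's flat black rubber sole, 160 mm (x) by 80 mm (y), 10 mm thick, below the plate; origin at the centre of its underside. Sprung: it can be pressed up to 10 mm towards the plate; 1 N starts it, then 0.5 N per mm. In the tray the paddle's own weight presses it about 1.5 mm.
- paddle_grip (a point): Where to take the paddle's handle: on the handle's centre line 60 mm up from the plate, at x = -12.4, z = 84.8 mm in the paddle's frame. Fingers come down along the handle (tilted 24 deg, pointing to the paddle's +x and down) and close on its two flat sides along the paddle's y.
- tray: Green tray of the paddle on a white block, fixed, to the left or right of the bay. Origin at the centre of the block's underside on the bench; inside 200 mm (x) by 110 mm (y), its floor 65 mm above the origin, walls 5 mm thick, their tops 76 mm above the bench.
- tip_box: Bystander: blue and white box of pipette tips, 120 x 85 x 64 mm, loose; origin at the centre of its underside.
- beaker: Bystander: glass beaker, 84 mm wide, 110 mm high, loose; origin at the centre of its underside.
- reagent: Bystander: amber bottle with blue cap, 72 mm wide, 160 mm high, loose; origin at the centre of its underside.
Mind the look-alikes: they are no part of the job. Leave any purple look-alike of the paddle alone.

How it is judged (in metres and radians):
On the way, in this order (a step that is already met when the one before it is completed fails the run):
1. the paddle's sole lies flat (within 15 deg) on top of the bottle (contact force between paddle and bottle above 0.3 N and height (world z) of paddle above 0.068 m and angle between paddle's own z axis and vertical below 0.26 rad), for 0.1 s.
2. the bottle has gone 50 mm with the sole still flat on top of it (all of step 1 and distance of bottle from where it was at the start of the episode above 0.05 m), for 0.02 s.
3. the bottle rests home between lip and stop (x of bottle in the frame of bay between -0.008 and 0.006 m and linear speed of bottle below 0.03 m/s), for 0.2 s.
At the end, for the whole second after the job is handed in: The bottle lies at rest on the bench between lip and stop (its axis within -8 to +6 mm of the parked place along the rolling direction, within 35 mm sideways, and within 4.5 deg of parallel to the stop), and the paddle lies at rest, flat on the floor of its tray (within 4 deg, inside the walls) (x of bottle in the frame of bay between -0.008 and 0.006 m and y of bottle in the frame of bay between -0.035 and 0.035 m and height (world z) of bottle below 0.043 m and angle between the y axis of bottle and the y axis of bay, either way round below 0.08 rad and linear speed of each of bottle, paddle below 0.02 m/s and x of paddle in the frame of tray between -0.03 and 0.03 m and y of paddle in the frame of tray between -0.025 and 0.025 m and height (world z) of paddle below 0.069 m and angle between paddle's own z axis and vertical below 0.07 rad); the robot touches nothing.
It fails at once if the gripper or arm touches the bottle (contact force between any of the fingers, the arm and bottle above 0.5 N).
It fails at once if the bottle is shoved faster than 0.3 m/s (linear speed of bottle above 0.3 m/s).
It fails at once if the bottle is pressed on with more than 25 N (contact force between paddle and bottle above 25 N).
It fails at once if robot or paddle hits the shield, its frame or the bay's stop and lip with more than 2 N (contact force between any of the arm, the fingers, paddle and bay above 2 N).
It fails at once if a bystander is moved more than 20 mm (distance of any of tip_box, beaker, reagent from where it was at the start of the episode above 0.02 m).
It also fails if it takes over 58 s, if anything falls off the work surface, if the arm or the gripper's body presses on something with over 40 N, if the wrist force passes 120 N, or if a joint passes its speed limit or range.

ROBOT

A 6-joint arm with a two-finger parallel gripper is mounted at the origin on the work surface. World frame = base frame: x ahead of the robot, y to its left, z up, the work surface at z = 0. Lengths are in mm, angles in rad, forces in N, time in s.
With the tool pointing down it reaches from about 350 to 975 mm from the base axis. Payload 7.1 kg.
Tool frame: the origin (TCP) lies on the mounting face of the last link; the fingertips stand 182 mm ahead of it and the grasp point (between the pads) lies 163 mm ahead of it (ctrl.tcp_to_tips is the distance from the TCP to the fingertips, in mm); z points along the fingers, y is the direction in which the jaws open and shut (so a half turn about z gives the same grasp; the last joint's range is limited). The gripper opens to 88 mm and grips with 3 to 60 N. Pads are 20 mm wide; open, the fingers measure 115 mm over their backs; the gripper's body (75 mm by 178 mm) begins 61 mm behind the grasp point.
Start: joints at [1.157, 0.423, 1.63, -0, 1.089, -0.019], TCP at [240.358, 576.918, 404.675] pointing down, gripper open.
Joint ranges: [-3, 3], [-0.9, 2.11], [0.09, 2.58], [-1.31, 4.45], [0.11, 2.69], [-2.54, 2.54]. Speed limits (rad/s): [2.39, 2.39, 3.01, 3.14, 3.14, 3.14].

INTERFACE

Orientations are given as a rotation vector (axis times angle).
In Python, from workcell import ctrl gives the robot as it stands. The module is installed in compiled form; this text tells all that it offers.
- The arm moves only by the tool send_rows, never from a script. Its argument "commands" is a list of rows, each an object with "translation": the shift along the world's x, y, z normalised to -1 to 1, where 1 is 0.1 m, a list of three; "twist": the turn, a rotation vector about the world's x, y, z normalised to -1 to 1, where 1 is 0.5 rad, a list of three. A call has exactly 10 rows; each row is the pose to reach, as a shift and turn from the pose commanded when the call began; what a row does not reach only later rows make up. A row lasts 1/10 s, in which the tool goes at most 50 mm and 8.59 degrees, less where a joint would pass 70% of its speed; a pose out of reach is approached as far as the arm can. A call with a number of a shift or a turn outside -1 to 1 is refused whole. A call with a gripper value outside its range is refused whole. "grip" is the closure, from -1 (fully open) to 1 (shut), set as the call begins (left out, the last holds). The fingers move at their own pace and stop on an object; the grip force is fixed at half the most. Time passes only in rows, so rows that repeat a pose let the fingers close, or fill a call up. It gives the time, the measured TCP pose, the force and the opening at its end, in the units of the state.
- ctrl.get_obs(): the state, without advancing time (a new reading comes with each control period).
- ctrl.get_image(name): name is "scene" or "side" or "wrist"; returns a dict with "img" (420x560x3 uint8, red, green, blue), "intrinsics" (3x3 intrinsics, pixels), "cam_to_world" (4x4, takes a point from camera to world coordinates). Camera axes: x right, y down, z forward; pixel columns grow to the right and rows downward; lengths in mm; the calibration is good to about 2 mm. The wrist camera is an equidistant fisheye: a pixel r from the principal point sees the ray r / f radians off the axis. A picture is of the moment at which its call begins. There is no depth.
- ctrl.close_job(): hands the job in, once; it reports no verdict.
The state is a dict: "t": time; "qpos": joint angles; "qvel": joint speeds; "joint_torque": joint torques, N m; "ee_pos": TCP position; "orientation": TCP orientation; "ft_force": force on the tool from outside, world axes, zero at the start; "moment": the same for the moment, N m; "width": finger opening in mm.
Only numpy, scipy, OpenCV 4.12 (cv2) and the standard library are available. Lean on these libraries where they do the work, as an engineer would, in place of code of your own. Each camera call takes 0.05 s, during which the arm holds its last target. There are 200 camera calls.

## Working session

There is one attempt and no reset: what is moved stays moved. The work goes in short steps, Python scripts to look and compute and a tool call to move; the robot and the scene stay as the last step left them, time stands still between calls to the robot, and variables do not carry over. Pictures are saved under pics/ and viewed, about 8 in all and at most 12, crops included, and the job is handed in when it is done.

Besides the shell and the picture viewer there is one more tool, called in YAML: its name, and indented under it one key for each argument. send_rows: Moves the arm, as the interface text tells. Its arguments: {"type":"object","properties":{"commands":{"type":"array","items":{"type":"object","properties":{"translation":{"type":"array","items":{"type":"number"}},"twist":{"type":"array","items":{"type":"number"}}}}},"grip":{"type":"number"}},"required":["commands"]}

```bash
mkdir -p pics
python3 - <<'E'
from workcell import ctrl
import cv2,pickle
o=ctrl.get_obs();print({k:(v if k not in('joint_torque','qvel') else 0) for k,v in o.items()})
d={}
for n in("scene","side","wrist"):
    r=ctrl.get_image(n);d[n]=r;cv2.imwrite(f"pics/{n}0.png",r["img"][:,:,::-1]);print(n,r["intrinsics"].tolist(),r["cam_to_world"].round(3).tolist())
pickle.dump(d,open("im0.pkl","wb"))
E
```

```text
{'t': 0.0, 'qpos': array([ 1.15698452e+00,  4.23822097e-01,  1.63065537e+00, -1.41708162e-05,
        1.08859837e+00, -1.89996753e-02]), 'qvel': 0, 'joint_torque': 0, 'ee_pos': array([240.26705586, 576.68320095, 403.92680304]), 'orientation': array([-6.16079026e-01, -3.08027952e+00,  2.27945504e-03]), 'ft_force': array([-0.1118907 , -0.73610406, -0.48731386]), 'moment': array([ 0.05336815, -0.01272779, -0.01625396]), 'width': 87.9718090744756}
scene [[524.9792185473285, 0.0, 281.42951316569935], [0.0, 524.9792185473285, 212.64212531430698], [0.0, 0.0, 1.0]] [[0.98, 0.152, -0.129, 797.385], [0.199, -0.785, 0.587, -911.455], [-0.012, -0.601, -0.799, 1598.281], [0.0, 0.0, 0.0, 1.0]]
side [[483.32217277127796, 0.0, 273.7951627338833], [0.0, 483.32217277127796, 211.24851240429317], [0.0, 0.0, 1.0]] [[0.783, -0.42, 0.459, -130.995], [-0.622, -0.55, 0.557, -759.736], [0.019, -0.722, -0.692, 1303.976], [0.0, 0.0, 0.0, 1.0]]
wrist [[325.19226210127806, 0.0, 277.7989812448384], [0.0, 325.19226210127806, 205.6867053824039], [0.0, 0.0, 1.0]] [[0.384, 0.88, 0.28, 162.641], [0.923, -0.366, -0.118, 608.876], [-0.001, 0.304, -0.953, 385.129], [0.0, 0.0, 0.0, 1.0]]
```

View pics/scene0.png

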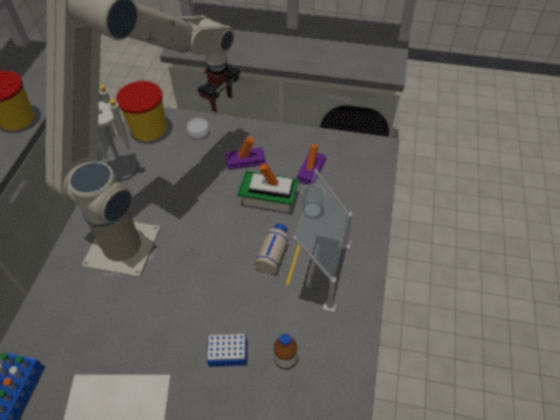

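View pics/side0.png

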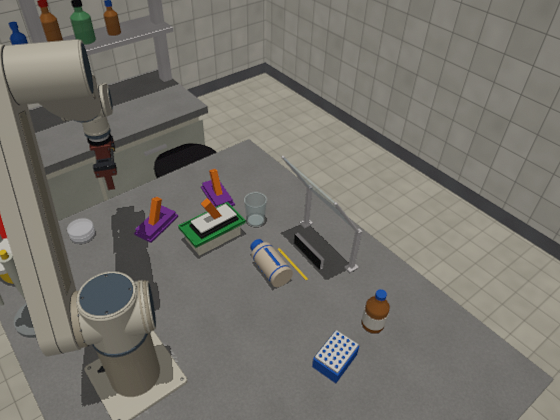

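The orange-handled paddle with the white plate and black sole lies in the green tray, at scene (268,180) and side (212,215). The two purple-plated ones, at scene (246,155) and (313,165), are look-alikes. I'll confirm this in enlarged crops.

Run:
```python
import pickle,cv2
d=pickle.load(open("im0.pkl","rb"))
def crop(n,x0,y0,x1,y1,s,f):
    im=d[n]["img"][y0:y1,x0:x1,::-1]
    im=cv2.convertScaleAbs(im,alpha=1.5)
    im=cv2.resize(im,None,fx=s,fy=s,interpolation=cv2.INTER_CUBIC)
    for x in range((x0+9)//10*10,x1,10):
        cv2.line(im,((x-x0)*s,0),((x-x0)*s,4 if x%20 else 12),(0,255,255),1)
        if x%20==0: cv2.putText(im,str(x),((x-x0)*s+2,12),0,.4,(0,255,255),1)
    for y in range((y0+9)//10*10,y1,10):
        cv2.line(im,(0,(y-y0)*s),(4 if y%20 else 12,(y-y0)*s),(0,255,255),1)
        if y%20==0: cv2.putText(im,str(y),(0,(y-y0)*s-2),0,.4,(0,255,255),1)
    cv2.imwrite(f,im)
crop("scene",225,150,358,270,5,"pics/c1.png")
crop("scene",235,215,358,315,6,"pics/c1b.png")
crop("side",172,180,370,300,4,"pics/c2.png")
```

```text
(no output)
```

View pics/c1.png

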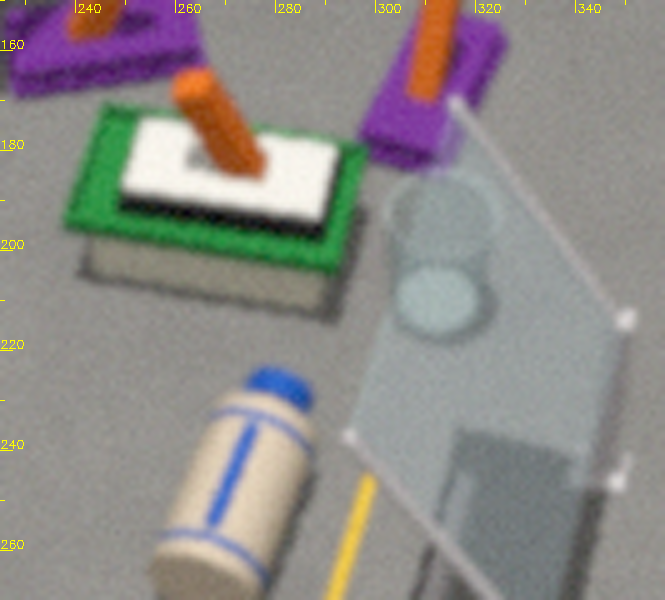

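View pics/c2.png

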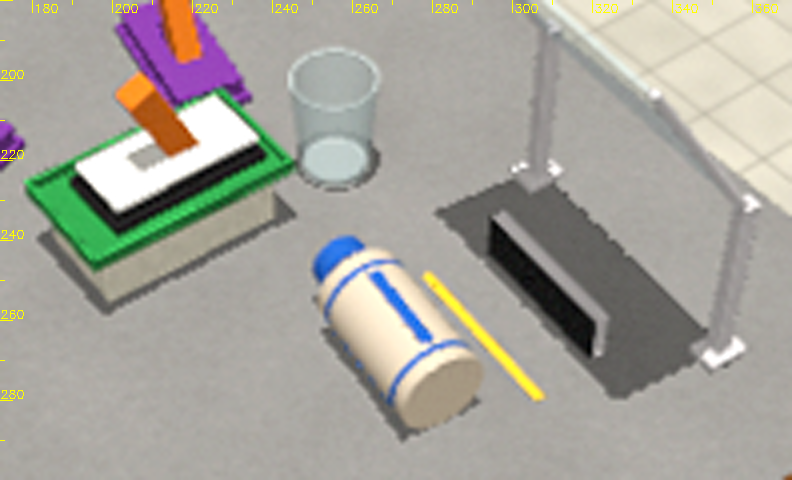

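View pics/c1b.png

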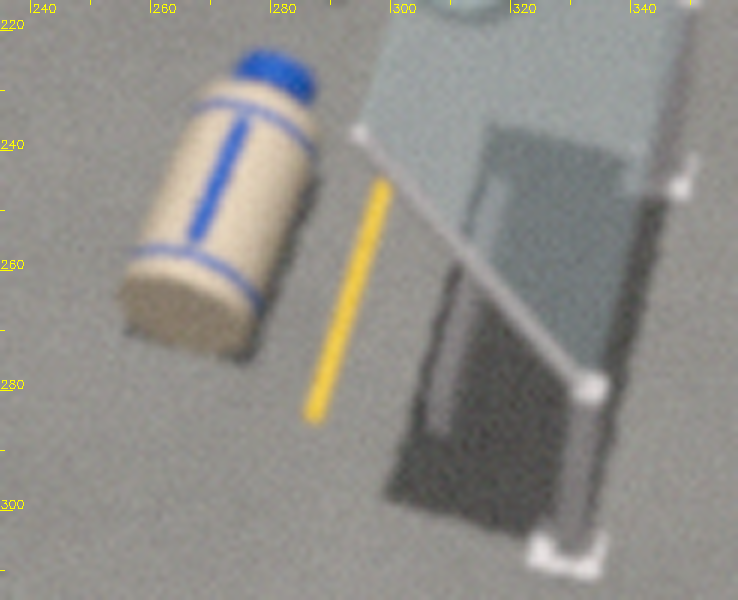

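The crops confirm it: the white-plate, black-sole paddle sits in the green tray, with the plate centre at about (271,184) in scene. Its handle leans to the left, so the paddle's +x points right in scene. Next I'll fit the poses from both views.

```bash
cat > h.py <<'E'
import numpy as np,pickle,cv2
from scipy.optimize import least_squares
from scipy.spatial.transform import Rotation as R
def proj(cam,P):
    T=np.linalg.inv(cam["cam_to_world"]);K=cam["intrinsics"]
    p=np.atleast_2d(P)@T[:3,:3].T+T[:3,3];return (p@K.T)[:,:2]/p[:,2:]
def world(p,L):
    c,s=np.cos(p[2]),np.sin(p[2]);L=np.atleast_2d(L).astype(float)
    return np.c_[p[0]+c*L[:,0]-s*L[:,1],p[1]+s*L[:,0]+c*L[:,1],L[:,2]]
E
python3 - <<'E'
from h import *
d=pickle.load(open("im0.pkl","rb"))
m={'a':("scene",225,150,5),'b':("scene",235,215,6),'c':("side",172,180,4)}
def fit(name,obs,p0,np_=3):
    def res(p,flat=True):
        q=np.r_[p,0] if np_==2 else p
        r=[]
        for k,u,v,*L in obs:
            n,x0,y0,s=m[k]; px=np.array([x0+(u+.5)/s-.5,y0+(v+.5)/s-.5])
            r.append(proj(d[n],world(q,[L]))[0]-px)
        return np.ravel(r) if flat else np.array(r)
    s=least_squares(res,p0[:np_],loss='soft_l1',x_scale=[100,100,1][:np_]);print(name,s.x.round(3),'\n',np.abs(res(s.x,False)).round(1).tolist());return s.x
bay=fit('bay',[('b',315,420,-19.5,-85,3),('b',380,183,-19.5,85,3),('c',428,274,-19.5,85,3),('c',540,398,-19.5,-85,3),
 ('c',490,218,41,75,48),('c',592,322,41,-75,48),('c',488,252,41,75,0),('c',589,355,41,-75,0),
 ('b',360,133,17,-130,369),('b',590,388,140,-130,180),('a',625,319,140,130,180),('a',455,103,17,130,369),('c',749,203,140,-130,180),('c',551,27,140,130,180),('c',654,94,17,-130,369)],[750,0,0])
tray=fit('tray',[('a',108,103,-105,60,76),('a',368,147,105,60,76),('a',335,268,105,-60,76),('a',66,228,-105,-60,76),
 ('c',28,185,-105,60,76),('c',222,90,105,60,76),('c',293,163,105,-60,76),('c',97,265,-105,-60,76)],[700,200,0])
pad=fit('paddle',[('a',140,117,-75,35,93.5),('a',340,145,75,35,93.5),('a',322,220,75,-35,93.5),('a',122,190,-75,-35,93.5),
 ('c',77,165,-75,35,93.5),('c',213,95,75,35,93.5),('c',260,138,75,-35,93.5),('c',122,213,-75,-35,93.5),
 ('a',192,80,-26.6,0,180.3),('c',136,92,-26.6,0,180.3)],[700,200,0])
bk=fit('beaker',[('a',437,300,0,0,2),('c',333,160,0,0,2)],[850,200],2)
# bottle: silhouette fit
masks={}
for n,(x0,y0,x1,y1) in dict(scene=(250,220,292,278),side=(245,236,296,290)).items():
    im=d[n]["img"].astype(int);r,g,b=im[...,0],im[...,1],im[...,2]
    mk=((r-b>14)|(b-r>25)); z=np.zeros_like(mk);z[y0:y1,x0:x1]=mk[y0:y1,x0:x1]
    z=z.astype(np.uint8); k,l,st,_=cv2.connectedComponentsWithStats(z); z=(l==1+np.argmax(st[1:,4])).astype(np.uint8)
    masks[n]=cv2.resize(z,None,fx=4,fy=4,interpolation=cv2.INTER_NEAREST)
t=np.linspace(0,2*np.pi,60)
def ring(r,y):return np.c_[r*np.cos(t),0*t+y,40+r*np.sin(t)]
def cost(p):
    c=0
    for n,mk in masks.items():
        z=np.zeros_like(mk)
        for rr in ([ring(40,-70),ring(40,62),ring(34,70)],[ring(26,85),ring(26,106)]):
            h=proj(d[n],world(p,np.vstack(rr)))*4+1.5
            cv2.fillConvexPoly(z,cv2.convexHull(h.round().astype(np.int32)),1)
        c+=(z!=mk).sum()/mk.sum()
    return c
from scipy.optimize import minimize
p0=np.r_[world(bay,[-95,0,0])[0,:2],bay[2]]
s=minimize(cost,p0,method='Nelder-Mead',options=dict(initial_simplex=[p0,p0+[15,0,0],p0+[0,15,0],p0+[0,0,.08]]))
bot=s.x;print('bottle',bot.round(3),s.fun)
def inb(p):
    e=bot[:2]-p[:2];c,s_=np.cos(p[2]),np.sin(p[2]);return c*e[0]+s_*e[1],-s_*e[0]+c*e[1]
print('bottle in bay',inb(bay))
g=world(pad,[-12.4,0,63.5+84.8])[0];print('grip',g)
pickle.dump(dict(bay=bay,tray=tray,pad=pad,bot=bot),open('pose.pkl','wb'))
from workcell import ctrl
Rc=R.from_rotvec(ctrl.get_obs()["orientation"]).as_matrix();print(Rc.round(2))
E
```

```text
bay [ 6.43506e+02  4.54890e+01 -6.30000e-02] 
 [[0.3, 0.5], [0.8, 0.9], [0.2, 0.9], [0.6, 1.0], [0.1, 0.6], [0.7, 0.1], [0.2, 0.0], [0.3, 0.7], [0.2, 0.1], [0.0, 0.5], [0.9, 0.9], [0.4, 0.1], [0.6, 0.8], [0.4, 1.0], [0.3, 0.5]]
tray [ 4.74672e+02  3.17163e+02 -1.20000e-02] 
 [[1.6, 0.5], [0.3, 0.0], [0.0, 0.1], [1.4, 0.9], [0.2, 0.4], [0.6, 0.6], [1.5, 0.8], [0.2, 0.3]]
paddle [4.85230e+02 3.21777e+02 1.90000e-02] 
 [[0.2, 0.5], [0.9, 0.1], [0.6, 0.7], [0.2, 0.1], [0.0, 0.0], [0.7, 0.4], [0.3, 0.8], [0.3, 0.8], [0.6, 1.0], [0.3, 0.3]]
beaker [649.219 297.715] 
 [[0.3, 0.1], [0.3, 0.2]]
bottle [ 5.42575e+02  6.31240e+01 -1.25000e-01] 1.5212954716541027
bottle in bay (np.float64(-101.83716806639914), np.float64(11.290211915187783))
grip [472.83228767 321.5460165  148.3       ]
[[-0.92  0.38 -0.  ]
 [ 0.38  0.92 -0.  ]
 [ 0.   -0.   -1.  ]]
```

```bash
cat >> h.py <<'E'
def tool(yaw,tilt=np.radians(24)):
    z=np.array([np.sin(tilt)*np.cos(yaw),np.sin(tilt)*np.sin(yaw),-np.cos(tilt)]);y=np.array([-np.sin(yaw),np.cos(yaw),0])
    return np.c_[np.cross(y,z),y,z]
def plan(tcp,Rt,label=''):
    from workcell import ctrl
    o=ctrl.get_obs();Rc=R.from_rotvec(o["orientation"]).as_matrix()
    print(label,'trans',((tcp-o["ee_pos"])/100).round(3),'twist',(R.from_matrix(Rt@Rc.T).as_rotvec()/.5).round(3),'t',o["t"],'F',o["ft_force"].round(2))
E
python3 - <<'E'
from h import *
d=pickle.load(open("im0.pkl","rb"));P=pickle.load(open('pose.pkl','rb'))
Rt=tool(P['pad'][2]);g=world(P['pad'],[-12.4,0,148.3])[0]
plan(g-Rt[:,2]*(163+90),Rt,'hover')
# bottle masks debug
for n,(u,v) in dict(scene=(263,262),side=(270,262)).items():
    print(n,d[n]["img"][v,u],d[n]["img"][v,u-30])
t=np.linspace(0,2*np.pi,60)
def ring(r,y):return np.c_[r*np.cos(t),0*t+y,40+r*np.sin(t)]
out=[]
masks={}
for n,(x0,y0,x1,y1) in dict(scene=(248,218,294,280),side=(242,232,298,292)).items():
    mk=np.full(d[n]["img"].shape[:2],cv2.GC_BGD,np.uint8);mk[y0:y1,x0:x1]=cv2.GC_PR_BGD
    hsv=cv2.cvtColor(d[n]["img"],cv2.COLOR_RGB2HSV);z=np.zeros_like(mk)
    z[y0:y1,x0:x1]=(hsv[y0:y1,x0:x1,1]>45)&(hsv[y0:y1,x0:x1,2]>60)
    z=cv2.morphologyEx(z,cv2.MORPH_CLOSE,np.ones((3,3)));k,l,st,_=cv2.connectedComponentsWithStats(z);i=1+np.argmax(st[1:,4]);print(n,st[i])
    masks[n]=cv2.resize((l==i).astype(np.uint8),None,fx=4,fy=4,interpolation=cv2.INTER_LINEAR)
def cost(p):
    c=0
    for n,mk in masks.items():
        z=np.zeros_like(mk)
        for rr in ([ring(40,-70),ring(40,62),ring(34,70)],[ring(26,85),ring(26,106)]):
            h=proj(d[n],world(p,np.vstack(rr)))*4+1.5
            cv2.fillConvexPoly(z,cv2.convexHull(h.round().astype(np.int32)),1)
        c+=(z!=mk).sum()/mk.sum()
    return c
from scipy.optimize import minimize
p0=np.r_[world(P['bay'],[-95,0,0])[0,:2],P['bay'][2]]
for _ in range(3):
    s=minimize(cost,p0,method='Nelder-Mead',options=dict(initial_simplex=[p0,p0+[15,0,0],p0+[0,15,0],p0+[0,0,.08]]));p0=s.x
bot=s.x;e=bot[:2]-P['bay'][:2];c,s_=np.cos(P['bay'][2]),np.sin(P['bay'][2])
print('bottle',bot.round(3),s.fun,'in bay',c*e[0]+s_*e[1],-s_*e[0]+c*e[1])
P['bot']=bot;pickle.dump(P,open('pose.pkl','wb'))
E
```

```text
hover trans [ 1.297 -2.571 -0.247] twist [-0.156 -0.829  0.815] t 0.15 F [-0.23  1.53 -0.19]
scene [99 91 80] [98 99 96]
side [178 165 146] [115 113 110]
scene [255 232  31  42 709]
side [ 250  239   48   48 1266]
bottle [ 5.42361e+02  6.37850e+01 -1.08000e-01] 0.6900437364531264 in bay -102.09162376696835 11.936231777771559
```

send_rows:
  commands:
    - {"translation": [0.08, -0.16, -0.015], "twist": [-0.01, -0.055, 0.055]}
    - {"translation": [0.16, -0.32, -0.03], "twist": [-0.02, -0.11, 0.11]}
    - {"translation": [0.24, -0.48, -0.045], "twist": [-0.03, -0.165, 0.165]}
    - {"translation": [0.32, -0.64, -0.06], "twist": [-0.04, -0.22, 0.22]}
    - {"translation": [0.4, -0.8, -0.075], "twist": [-0.05, -0.275, 0.275]}
    - {"translation": [0.48, -0.95, -0.09], "twist": [-0.06, -0.33, 0.33]}
    - {"translation": [0.48, -0.95, -0.09], "twist": [-0.07, -0.385, 0.385]}
    - {"translation": [0.48, -0.95, -0.09], "twist": [-0.08, -0.43, 0.43]}
    - {"translation": [0.48, -0.95, -0.09], "twist": [-0.08, -0.43, 0.43]}
    - {"translation": [0.48, -0.95, -0.09], "twist": [-0.08, -0.43, 0.43]}
  grip: -1

```text
t: 1.15
ee_pos: [288.1, 482.2, 395.6]
orientation: [0.261, 2.912, 0.004]
ft_force: [-0.2, -0.5, -0.4]
width: 87.7
```

send_rows:
  commands:
    - {"translation": [0.08, -0.16, -0.015], "twist": [-0.01, -0.055, 0.055]}
    - {"translation": [0.16, -0.32, -0.03], "twist": [-0.02, -0.11, 0.11]}
    - {"translation": [0.24, -0.48, -0.045], "twist": [-0.03, -0.165, 0.165]}
    - {"translation": [0.32, -0.64, -0.06], "twist": [-0.04, -0.22, 0.22]}
    - {"translation": [0.4, -0.8, -0.075], "twist": [-0.05, -0.275, 0.275]}
    - {"translation": [0.48, -0.95, -0.09], "twist": [-0.06, -0.33, 0.33]}
    - {"translation": [0.56, -1.0, -0.09], "twist": [-0.07, -0.385, 0.385]}
    - {"translation": [0.64, -1.0, -0.09], "twist": [-0.08, -0.4, 0.385]}
    - {"translation": [0.72, -1.0, -0.09], "twist": [-0.08, -0.4, 0.385]}
    - {"translation": [0.8, -1.0, -0.09], "twist": [-0.08, -0.4, 0.385]}

```text
t: 2.15
ee_pos: [369.0, 382.5, 386.8]
orientation: [-0.026, 2.722, 0.004]
ft_force: [0.6, -0.2, -0.3]
width: 87.5
```

Run:
```python
from h import *
P=pickle.load(open('pose.pkl','rb'))
Rt=tool(P['pad'][2]);g=world(P['pad'],[-12.4,0,148.3])[0]
plan(g-Rt[:,2]*(163+90),Rt,'hover')
```

```text
hover trans [ 0.01  -0.629 -0.074] twist [0.003 0.    0.   ] t 2.15 F [ 0.6  -0.22 -0.28]
```

send_rows:
  commands:
    - {"translation": [0, -0.2, -0.02], "twist": [0, 0, 0]}
    - {"translation": [0.01, -0.4, -0.05], "twist": [0, 0, 0]}
    - {"translation": [0.01, -0.55, -0.07], "twist": [0, 0, 0]}
    - {"translation": [0.01, -0.63, -0.075], "twist": [0.003, 0, 0]}
    - {"translation": [0.01, -0.63, -0.075], "twist": [0.003, 0, 0]}
    - {"translation": [0.01, -0.63, -0.075], "twist": [0.003, 0, 0]}
    - {"translation": [0.01, -0.63, -0.075], "twist": [0.003, 0, 0]}
    - {"translation": [0.01, -0.63, -0.075], "twist": [0.003, 0, 0]}
    - {"translation": [0.01, -0.63, -0.075], "twist": [0.003, 0, 0]}
    - {"translation": [0.01, -0.63, -0.075], "twist": [0.003, 0, 0]}

```text
t: 3.15
ee_pos: [369.3, 319.2, 379.2]
orientation: [-0.026, 2.722, 0.005]
ft_force: [0.4, -0.3, -0.3]
width: 87.9
```

```bash
cat >> h.py <<'E'
def projw(cam,P):
    T=np.linalg.inv(cam["cam_to_world"]);K=cam["intrinsics"]
    p=np.atleast_2d(P)@T[:3,:3].T+T[:3,3];rr=np.hypot(p[:,0],p[:,1]);th=np.arctan2(rr,p[:,2])
    return np.c_[K[0,2]+K[0,0]*th*p[:,0]/rr,K[1,2]+K[1,1]*th*p[:,1]/rr]
E
python3 - <<'E'
from h import *
from workcell import ctrl
P=pickle.load(open('pose.pkl','rb'))
r=ctrl.get_image("wrist");pickle.dump(r,open('w1.pkl','wb'))
im=cv2.convertScaleAbs(r["img"][:,:,::-1],alpha=1.4)
im=cv2.resize(im,(784,588))
def mark(p,L,c):
    for u,v in projw(r,world(p,L))*1.4: cv2.circle(im,(int(u),int(v)),3,c,1)
mark(P['pad'],[[sx*75,sy*35,93.5] for sx in(-1,1) for sy in(-1,1)]+[[-26.6,0,180.3],[-12.4,0,148.3]],(0,0,255))
mark(P['tray'],[[sx*105,sy*60,76] for sx in(-1,1) for sy in(-1,1)],(0,255,0))
mark(P['bot'],[[0,-70,80],[0,62,80],[0,106,66],[40,-70,40],[-40,-70,40]],(255,0,255))
cv2.imwrite('pics/w1.png',im)
Rt=tool(P['pad'][2]);g=world(P['pad'],[-12.4,0,148.3])[0]
plan(g-Rt[:,2]*163,Rt,'grasp')
E
```

```text
grasp trans [ 0.372  0.012 -0.819] twist [ 0.001  0.001 -0.001] t 3.2 F [-0.24 -0.29 -0.35]
```

View pics/w1.png

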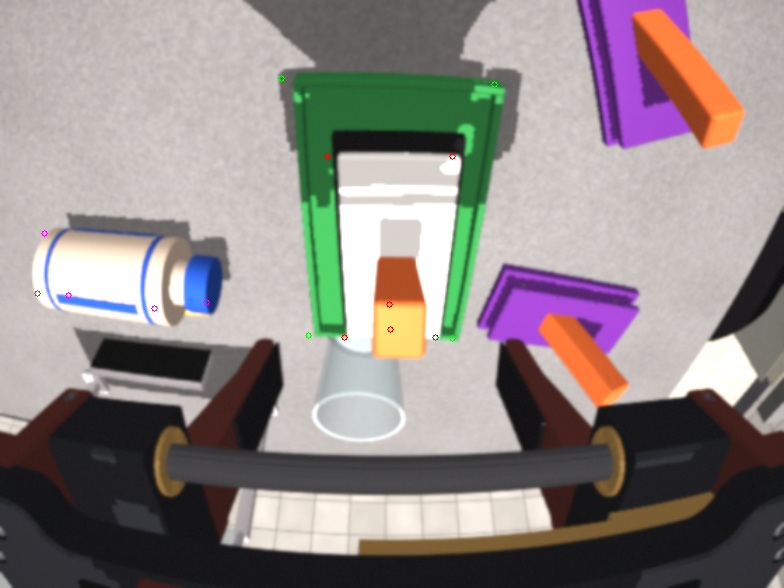

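Run:
```python
from h import *
P=pickle.load(open('pose.pkl','rb'));r=pickle.load(open('w1.pkl','rb'))
s24,c24=np.sin(np.radians(24)),np.cos(np.radians(24))
def hp(t,u,y): # along handle, across (x-ish), y
    return [12-t*s24+u*c24,y,93.5+t*c24+u*s24]
b=12-15/c24
L=[[-75,-35,93.5],[-75,35,93.5],hp(95,-15,-13),hp(95,-15,13),hp(95,15,-13),hp(95,15,13),[b,-13,93.5],[b,13,93.5]]
px=np.array([(338,153),(463,153),(375,303),(424,303),(373,356),(425,356),(378,258),(415,258)])/1.4
print((projw(r,world(P['pad'],L))-px).round(1).tolist()); print(r['cam_to_world'].round(2).tolist())
def f(p):
    q=dict(r);T=r['cam_to_world'].copy();T[:3,:3]=T[:3,:3]@R.from_rotvec(p[3:6]).as_matrix();q['cam_to_world']=T
    return (projw(q,world(p[:3],L))-px)
for lam in(1e3,30):
    s=least_squares(lambda p:np.r_[f(p).ravel(),p[3:6]*lam*3],np.r_[P['pad'],0,0,0],x_scale=[10,10,.1,.1,.1,.1]);print(lam,s.x.round(3),f(s.x).round(1).tolist())
```

```text
[[-7.2, 2.4], [-7.8, 2.5], [-9.2, -2.4], [-4.1, -2.4], [-6.9, 1.2], [-5.9, 1.2], [-5.9, -2.3], [-3.7, -2.2]]
[[-0.02, 0.75, 0.67, 300.66], [1.0, 0.01, 0.01, 317.69], [-0.0, 0.67, -0.75, 327.81], [0.0, 0.0, 0.0, 1.0]]
1000.0 [ 4.85378e+02  3.26022e+02  5.00000e-03  0.00000e+00 -0.00000e+00
 -0.00000e+00] [[-0.6, 1.9], [-1.3, 3.5], [-1.8, -2.3], [3.2, -1.9], [-0.4, 1.3], [0.5, 1.6], [-1.1, -2.2], [1.0, -1.9]]
30 [ 4.84881e+02  3.25190e+02  8.00000e-03  2.00000e-03 -4.00000e-03
 -3.00000e-03] [[-0.4, 1.9], [-1.0, 3.4], [-2.1, -2.4], [3.0, -2.0], [-0.6, 1.3], [0.4, 1.7], [-0.8, -2.1], [1.4, -1.8]]
```

Run:
```python
from h import *
P=pickle.load(open('pose.pkl','rb'));P['pad']=np.array([485,325.5,.008]);pickle.dump(P,open('pose.pkl','wb'))
Rt=tool(P['pad'][2]);g=world(P['pad'],[-12.4,0,148.3])[0]
plan(g-Rt[:,2]*163,Rt,'grasp')
```

```text
grasp trans [ 0.37   0.058 -0.819] twist [ 0.001  0.001 -0.022] t 3.2 F [-0.24 -0.29 -0.35]
```

send_rows:
  commands:
    - {"translation": [0.0, 0.058, 0.0], "twist": [0, 0, -0.02]}
    - {"translation": [0.06, 0.058, -0.14], "twist": [0, 0, -0.02]}
    - {"translation": [0.12, 0.058, -0.28], "twist": [0, 0, -0.02]}
    - {"translation": [0.19, 0.058, -0.42], "twist": [0, 0, -0.02]}
    - {"translation": [0.25, 0.058, -0.56], "twist": [0, 0, -0.02]}
    - {"translation": [0.315, 0.058, -0.7], "twist": [0, 0, -0.02]}
    - {"translation": [0.35, 0.058, -0.77], "twist": [0, 0, -0.02]}
    - {"translation": [0.37, 0.058, -0.82], "twist": [0, 0, -0.02]}
    - {"translation": [0.37, 0.058, -0.82], "twist": [0, 0, -0.02]}
    - {"translation": [0.37, 0.058, -0.82], "twist": [0, 0, -0.02]}

```text
t: 4.2
ee_pos: [406.3, 324.9, 297.5]
orientation: [-0.012, 2.722, 0.002]
ft_force: [1.0, 0.4, -0.4]
width: 87.8
```

send_rows:
  commands:
    - {"translation": [0, 0, 0], "twist": [0, 0, 0]}
    - {"translation": [0, 0, 0], "twist": [0, 0, 0]}
    - {"translation": [0, 0, 0], "twist": [0, 0, 0]}
    - {"translation": [0, 0, 0], "twist": [0, 0, 0]}
    - {"translation": [0, 0, 0], "twist": [0, 0, 0]}
    - {"translation": [0, 0, 0], "twist": [0, 0, 0]}
    - {"translation": [0, 0, 0], "twist": [0, 0, 0]}
    - {"translation": [0, 0, 0], "twist": [0, 0, 0]}
    - {"translation": [0, 0, 0], "twist": [0, 0, 0]}
    - {"translation": [0, 0, 0], "twist": [0, 0, 0]}
  grip: 1

```text
t: 5.2
ee_pos: [406.4, 324.7, 297.1]
orientation: [-0.012, 2.722, 0.002]
ft_force: [0.1, -1.0, -0.1]
width: 25.9
```

send_rows:
  commands:
    - {"translation": [0, 0, 0.1], "twist": [0, 0, 0]}
    - {"translation": [0, 0, 0.25], "twist": [0, 0, 0]}
    - {"translation": [0, 0, 0.4], "twist": [0, 0, 0]}
    - {"translation": [0, 0, 0.55], "twist": [0, 0, 0]}
    - {"translation": [0, 0, 0.7], "twist": [0, 0, 0]}
    - {"translation": [0, 0, 0.8], "twist": [0, 0, 0]}
    - {"translation": [0, -0.1, 0.85], "twist": [0, 0, 0]}
    - {"translation": [0, -0.25, 0.85], "twist": [0, 0, 0]}
    - {"translation": [0, -0.4, 0.85], "twist": [0, 0, 0]}
    - {"translation": [0, -0.6, 0.85], "twist": [0, 0, -0.02]}

```text
t: 6.2
ee_pos: [405.9, 263.1, 381.4]
orientation: [0.002, 2.724, -0.002]
ft_force: [-0.0, -0.2, -2.8]
width: 26.1
```

send_rows:
  commands:
    - {"translation": [0, -0.2, 0], "twist": [0, 0, -0.02]}
    - {"translation": [0, -0.4, 0], "twist": [0, 0, -0.04]}
    - {"translation": [0, -0.6, 0], "twist": [0, 0, -0.06]}
    - {"translation": [0, -0.8, 0], "twist": [0, 0, -0.08]}
    - {"translation": [0, -0.95, 0], "twist": [0, 0, -0.1]}
    - {"translation": [0, -1.0, 0], "twist": [0, 0, -0.12]}
    - {"translation": [0, -1.0, 0], "twist": [0, 0, -0.12]}
    - {"translation": [0, -1.0, 0], "twist": [0, 0, -0.12]}
    - {"translation": [0, -1.0, 0], "twist": [0, 0, -0.12]}
    - {"translation": [0, -1.0, 0], "twist": [0, 0, -0.12]}

```text
t: 7.2
ee_pos: [406.4, 165.2, 382.1]
orientation: [0.082, 2.721, -0.018]
ft_force: [-0.0, -0.1, -2.2]
width: 25.5
```

```bash
cat >> h.py <<'E'
def sole(P,x,y,z,label=''):
    Rt=tool(P['bay'][2]);plan(world(P['bay'],[x-78.7,y,z+233.7])[0],Rt,label)
E
python3 - <<'E'
from h import *
P=pickle.load(open('pose.pkl','rb'))
sole(P,-164,14,95,'hover')
E
```

```text
hover trans [-0.042 -0.905 -0.534] twist [ 0.001  0.001 -0.004] t 7.2 F [-0.05 -0.13 -2.24]
```

send_rows:
  commands:
    - {"translation": [-0.01, -0.2, 0], "twist": [0, 0, 0]}
    - {"translation": [-0.02, -0.4, 0], "twist": [0, 0, 0]}
    - {"translation": [-0.03, -0.6, 0], "twist": [0, 0, 0]}
    - {"translation": [-0.04, -0.75, -0.1], "twist": [0, 0, 0]}
    - {"translation": [-0.04, -0.87, -0.2], "twist": [0, 0, 0]}
    - {"translation": [-0.04, -0.905, -0.3], "twist": [0, 0, 0]}
    - {"translation": [-0.04, -0.905, -0.4], "twist": [0, 0, 0]}
    - {"translation": [-0.04, -0.905, -0.48], "twist": [0, 0, 0]}
    - {"translation": [-0.04, -0.905, -0.5], "twist": [0, 0, 0]}
    - {"translation": [-0.04, -0.905, -0.5], "twist": [0, 0, 0]}

```text
t: 8.2
ee_pos: [402.4, 74.6, 331.8]
orientation: [0.082, 2.722, -0.018]
ft_force: [0.8, 0.9, -2.5]
width: 25.9
```

Run:
```python
from h import *
from workcell import ctrl
P=pickle.load(open('pose.pkl','rb'))
sole(P,-164,14,75,'press')
a=ctrl.get_image("side");b=ctrl.get_image("wrist")
pickle.dump((a,b),open('im2.pkl','wb'))
i1=cv2.resize(a["img"][190:310,190:330,::-1],None,fx=4,fy=4,interpolation=cv2.INTER_CUBIC)
i2=cv2.resize(b["img"][:,:,::-1],None,fx=.43,fy=.43)
c=np.zeros((480,800,3),np.uint8);c[:,:560]=i1;c[:i2.shape[0],560:560+i2.shape[1]]=i2[:,:240]
cv2.imwrite('pics/h2.png',cv2.convertScaleAbs(c,alpha=1.4))
```

```text
press trans [-0.002  0.    -0.231] twist [ 0.001 -0.001 -0.004] t 8.2 F [ 0.78  0.92 -2.47]
```

View pics/h2.png

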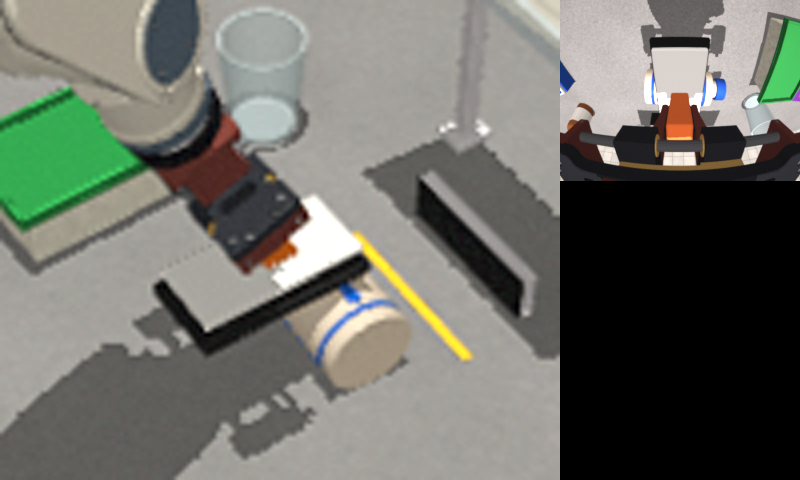

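The sole hangs flat over the bottle: its front edge is near (368,262) in the crop, just past the bottle, and it is centred along the body in the wrist view. Next I'll lower it gently.

send_rows:
  commands:
    - {"translation": [0, 0, -0.04], "twist": [0, 0, -0.004]}
    - {"translation": [0, 0, -0.08], "twist": [0, 0, -0.004]}
    - {"translation": [0, 0, -0.12], "twist": [0, 0, -0.004]}
    - {"translation": [0, 0, -0.15], "twist": [0, 0, -0.004]}
    - {"translation": [0, 0, -0.17], "twist": [0, 0, -0.004]}
    - {"translation": [0, 0, -0.19], "twist": [0, 0, -0.004]}
    - {"translation": [0, 0, -0.21], "twist": [0, 0, -0.004]}
    - {"translation": [0, 0, -0.23], "twist": [0, 0, -0.004]}
    - {"translation": [0, 0, -0.23], "twist": [0, 0, -0.004]}
    - {"translation": [0, 0, -0.23], "twist": [0, 0, -0.004]}

```text
t: 9.3
ee_pos: [402.6, 74.2, 309.4]
orientation: [0.086, 2.72, -0.019]
ft_force: [-0.1, -1.6, 1.4]
width: 25.7
```

send_rows:
  commands:
    - {"translation": [0.04, -0.002, 0], "twist": [0, 0, 0]}
    - {"translation": [0.12, -0.007, 0], "twist": [0, 0, 0]}
    - {"translation": [0.22, -0.014, 0], "twist": [0, 0, 0]}
    - {"translation": [0.32, -0.02, 0], "twist": [0, 0, 0]}
    - {"translation": [0.42, -0.026, 0], "twist": [0, 0, 0]}
    - {"translation": [0.52, -0.033, 0], "twist": [0, 0, 0]}
    - {"translation": [0.62, -0.039, 0], "twist": [0, 0, 0]}
    - {"translation": [0.72, -0.045, 0], "twist": [0, 0, 0]}
    - {"translation": [0.78, -0.049, 0], "twist": [0, 0, 0]}
    - {"translation": [0.8, -0.05, 0], "twist": [0, 0, 0]}

```text
t: 10.3
ee_pos: [483.1, 69.2, 309.2]
orientation: [0.086, 2.721, -0.019]
ft_force: [0.1, -1.1, 1.7]
width: 25.9
```

Run:
```python
from h import *
from workcell import ctrl
P=pickle.load(open('pose.pkl','rb'))
sole(P,40,14,75,'end')
a=ctrl.get_image("side");b=ctrl.get_image("scene")
i1=cv2.resize(a["img"][200:310,220:340,::-1],(480,440),interpolation=cv2.INTER_CUBIC)
i2=cv2.resize(b["img"][200:310,245:325,::-1],(320,440),interpolation=cv2.INTER_CUBIC)
cv2.imwrite('pics/h3.png',cv2.convertScaleAbs(np.hstack([i1,i2]),alpha=1.4))
```

```text
end trans [ 1.226 -0.073 -0.005] twist [0.001 0.002 0.002] t 10.3 F [ 0.05 -1.12  1.66]
```

View pics/h3.png

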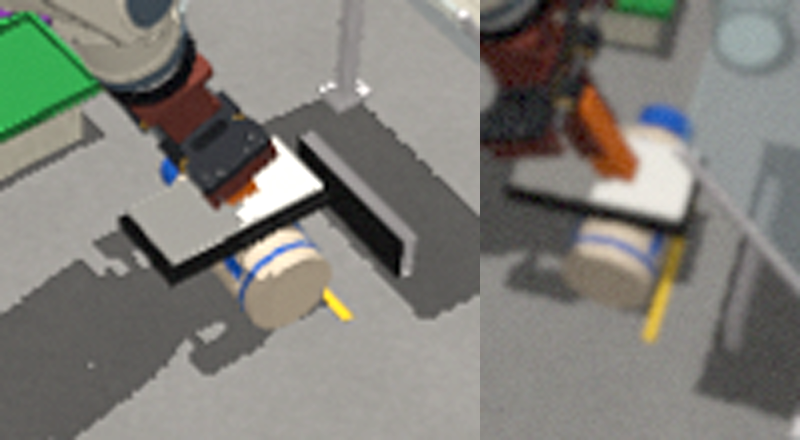

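Side crop: the bottle's end face is now at (288,290), the sole is flat on top, and the bottle lies parallel to the lip. I'll continue over the lip.

send_rows:
  commands:
    - {"translation": [0.04, -0.002, 0], "twist": [0, 0, 0]}
    - {"translation": [0.12, -0.007, 0], "twist": [0, 0, 0]}
    - {"translation": [0.21, -0.013, 0], "twist": [0, 0, 0]}
    - {"translation": [0.3, -0.019, 0], "twist": [0, 0, 0]}
    - {"translation": [0.39, -0.024, 0], "twist": [0, 0, 0]}
    - {"translation": [0.48, -0.03, 0], "twist": [0, 0, 0]}
    - {"translation": [0.57, -0.035, 0], "twist": [0, 0, 0]}
    - {"translation": [0.66, -0.041, 0], "twist": [0, 0, 0]}
    - {"translation": [0.74, -0.046, 0], "twist": [0, 0, 0]}
    - {"translation": [0.8, -0.05, 0], "twist": [0, 0, 0]}

```text
t: 11.4
ee_pos: [563.3, 64.1, 309.4]
orientation: [0.086, 2.72, -0.019]
ft_force: [-0.9, -2.3, 2.8]
width: 25.5
```

send_rows:
  commands:
    - {"translation": [0.04, -0.002, 0], "twist": [0, 0, 0]}
    - {"translation": [0.09, -0.005, 0], "twist": [0, 0, 0]}
    - {"translation": [0.14, -0.008, 0], "twist": [0, 0, 0]}
    - {"translation": [0.19, -0.011, 0], "twist": [0, 0, 0]}
    - {"translation": [0.24, -0.014, 0], "twist": [0, 0, 0]}
    - {"translation": [0.29, -0.018, 0], "twist": [0, 0, 0]}
    - {"translation": [0.34, -0.021, 0], "twist": [0, 0, 0]}
    - {"translation": [0.38, -0.024, 0], "twist": [0, 0, 0]}
    - {"translation": [0.4, -0.025, 0], "twist": [0, 0, 0]}
    - {"translation": [0.4, -0.025, 0], "twist": [0, 0, 0]}

```text
t: 12.4
ee_pos: [602.3, 61.5, 308.8]
orientation: [0.086, 2.722, -0.019]
ft_force: [-0.3, -2.4, 2.7]
width: 25.5
```

Run:
```python
from h import *
from workcell import ctrl
P=pickle.load(open('pose.pkl','rb'))
sole(P,40,14,75,'end')
a=ctrl.get_image("side");b=ctrl.get_image("scene")
i1=cv2.resize(a["img"][190:300,235:355,::-1],(480,440),interpolation=cv2.INTER_CUBIC)
i2=cv2.resize(b["img"][200:310,265:345,::-1],(320,440),interpolation=cv2.INTER_CUBIC)
cv2.imwrite('pics/h4.png',cv2.convertScaleAbs(np.hstack([i1,i2]),alpha=1.4))
```

```text
end trans [ 0.035  0.004 -0.001] twist [ 0.001 -0.001  0.002] t 12.4 F [-0.31 -2.39  2.71]
```

View pics/h4.png

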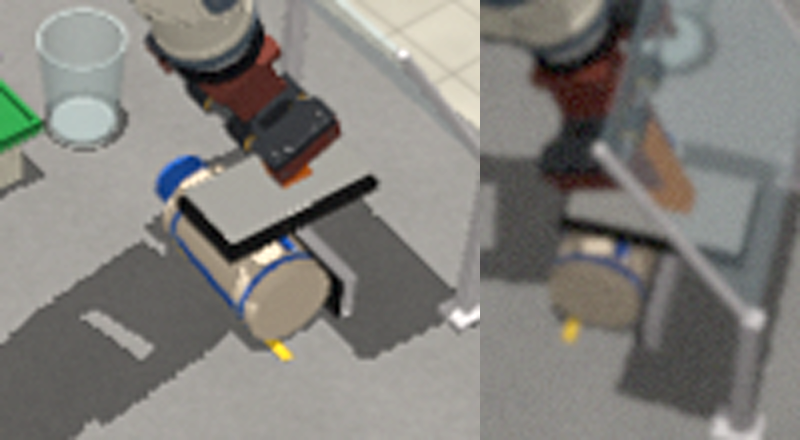

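send_rows:
  commands:
    - {"translation": [0.02, -0.001, 0], "twist": [0, 0, 0]}
    - {"translation": [0.04, -0.002, 0], "twist": [0, 0, 0]}
    - {"translation": [0.06, -0.004, 0], "twist": [0, 0, 0]}
    - {"translation": [0.08, -0.005, 0], "twist": [0, 0, 0]}
    - {"translation": [0.1, -0.006, 0], "twist": [0, 0, 0]}
    - {"translation": [0.12, -0.007, 0], "twist": [0, 0, 0]}
    - {"translation": [0.14, -0.009, 0], "twist": [0, 0, 0]}
    - {"translation": [0.15, -0.009, 0], "twist": [0, 0, 0]}
    - {"translation": [0.15, -0.009, 0], "twist": [0, 0, 0]}
    - {"translation": [0.15, -0.009, 0], "twist": [0, 0, 0]}

```text
t: 13.5
ee_pos: [617.5, 60.8, 309.2]
orientation: [0.086, 2.721, -0.019]
ft_force: [-1.2, 0.0, 1.4]
width: 25.7
```

Run:
```python
from h import *
from workcell import ctrl
P=pickle.load(open('pose.pkl','rb'))
sole(P,50,14,75,'end')
a=ctrl.get_image("side")
c=cv2.resize(a["img"][230:290,270:340,::-1],(560,480),interpolation=cv2.INTER_CUBIC)
c=cv2.convertScaleAbs(c,alpha=1.4)
t=np.linspace(0,2*np.pi,200)
for bx,col in((0,(0,0,255)),(-12,(0,255,0))):
    for u,v in proj(a,world(P['bay'],np.c_[bx+40*np.cos(t),0*t-58,40+40*np.sin(t)])): cv2.circle(c,(int((u-270+.5)*8),int((v-230+.5)*8)),1,col,-1)
cv2.imwrite('pics/h5.png',c)
```

```text
end trans [-0.017  0.004 -0.005] twist [0.001 0.002 0.001] t 13.5 F [-1.24  0.01  1.37]
```

View pics/h5.png

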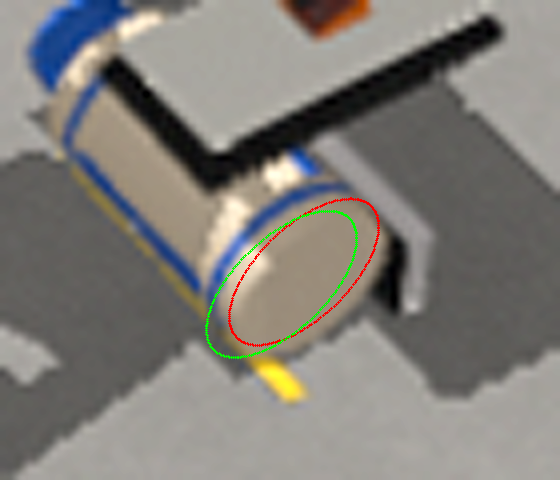

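The bottle is home: Fz fell back and Fx shows stop contact, and the end face overlay at bay x≈0 fits. I'll lift 18 mm straight up, then retreat.

send_rows:
  commands:
    - {"translation": [0, 0, 0.02], "twist": [0, 0, 0]}
    - {"translation": [0, 0, 0.05], "twist": [0, 0, 0]}
    - {"translation": [0, 0, 0.09], "twist": [0, 0, 0]}
    - {"translation": [0, 0, 0.14], "twist": [0, 0, 0]}
    - {"translation": [0, 0, 0.18], "twist": [0, 0, 0]}
    - {"translation": [-0.1, 0.005, 0.2], "twist": [0, 0, 0]}
    - {"translation": [-0.3, 0.01, 0.26], "twist": [0, 0, 0]}
    - {"translation": [-0.5, 0.02, 0.34], "twist": [0, 0, 0]}
    - {"translation": [-0.75, 0.03, 0.5], "twist": [0, 0, 0]}
    - {"translation": [-1.0, 0.04, 0.66], "twist": [0, 0, 0]}

```text
t: 14.55
ee_pos: [515.6, 64.8, 375.2]
orientation: [0.086, 2.722, -0.019]
ft_force: [0.2, 0.4, -2.3]
width: 25.9
```

send_rows:
  commands:
    - {"translation": [-0.25, 0.1, 0.05], "twist": [0, 0, 0.02]}
    - {"translation": [-0.5, 0.2, 0.05], "twist": [0, 0, 0.04]}
    - {"translation": [-0.75, 0.3, 0.05], "twist": [0, 0, 0.06]}
    - {"translation": [-0.95, 0.45, 0.05], "twist": [0, 0, 0.08]}
    - {"translation": [-1.0, 0.6, 0.05], "twist": [0, 0, 0.1]}
    - {"translation": [-1.0, 0.75, 0.05], "twist": [0, 0, 0.1]}
    - {"translation": [-1.0, 0.9, 0.05], "twist": [0, 0, 0.1]}
    - {"translation": [-1.0, 1.0, 0.05], "twist": [0, 0, 0.1]}
    - {"translation": [-1.0, 1.0, 0.05], "twist": [0, 0, 0.1]}
    - {"translation": [-1.0, 1.0, 0.05], "twist": [0, 0, 0.1]}

```text
t: 15.55
ee_pos: [416.8, 164.6, 380.1]
orientation: [0.017, 2.723, -0.005]
ft_force: [-0.2, 0.1, -3.5]
width: 25.8
```

Run:
```python
from h import *
plan(np.array([401.,322,380]),tool(0.0),'over tray')
```

```text
over tray trans [-1.580e-01  1.574e+00 -1.000e-03] twist [0.001 0.    0.025] t 15.55 F [-0.18  0.13 -3.53]
```

send_rows:
  commands:
    - {"translation": [-0.02, 0.12, 0], "twist": [0, 0, 0]}
    - {"translation": [-0.05, 0.3, 0], "twist": [0, 0, 0.01]}
    - {"translation": [-0.08, 0.48, 0], "twist": [0, 0, 0.02]}
    - {"translation": [-0.1, 0.66, 0], "twist": [0, 0, 0.025]}
    - {"translation": [-0.12, 0.82, 0], "twist": [0, 0, 0.025]}
    - {"translation": [-0.14, 0.95, 0], "twist": [0, 0, 0.025]}
    - {"translation": [-0.16, 1.0, 0], "twist": [0, 0, 0.025]}
    - {"translation": [-0.16, 1.0, 0], "twist": [0, 0, 0.025]}
    - {"translation": [-0.16, 1.0, 0], "twist": [0, 0, 0.025]}
    - {"translation": [-0.16, 1.0, 0], "twist": [0, 0, 0.025]}

```text
t: 16.55
ee_pos: [401.3, 264.1, 380.1]
orientation: [0.002, 2.722, -0.001]
ft_force: [-1.3, 0.1, -2.7]
width: 26.0
```

send_rows:
  commands:
    - {"translation": [0, 0.12, 0], "twist": [0, 0, 0]}
    - {"translation": [0, 0.3, 0], "twist": [0, 0, 0]}
    - {"translation": [0, 0.45, -0.1], "twist": [0, 0, 0]}
    - {"translation": [0, 0.54, -0.2], "twist": [0, 0, 0]}
    - {"translation": [0, 0.574, -0.3], "twist": [0, 0, 0]}
    - {"translation": [0, 0.574, -0.4], "twist": [0, 0, 0]}
    - {"translation": [0, 0.574, -0.45], "twist": [0, 0, 0]}
    - {"translation": [0, 0.574, -0.5], "twist": [0, 0, 0]}
    - {"translation": [0, 0.574, -0.5], "twist": [0, 0, 0]}
    - {"translation": [0, 0.574, -0.5], "twist": [0, 0, 0]}

```text
t: 17.55
ee_pos: [401.5, 322.0, 330.3]
orientation: [0.001, 2.722, -0.001]
ft_force: [0.4, 0.2, -2.0]
width: 26.0
```

Run:
```python
from h import *
from workcell import ctrl
plan(np.array([401.,322,298]),tool(0.0),'down')
r=ctrl.get_image("wrist")
cv2.imwrite('pics/w3.png',cv2.convertScaleAbs(cv2.resize(r["img"][0:300,120:440,::-1],(640,600)),alpha=1.4))
```

```text
down trans [-0.005 -0.    -0.323] twist [0.001 0.001 0.002] t 17.55 F [ 0.36  0.23 -1.98]
```

View pics/w3.png

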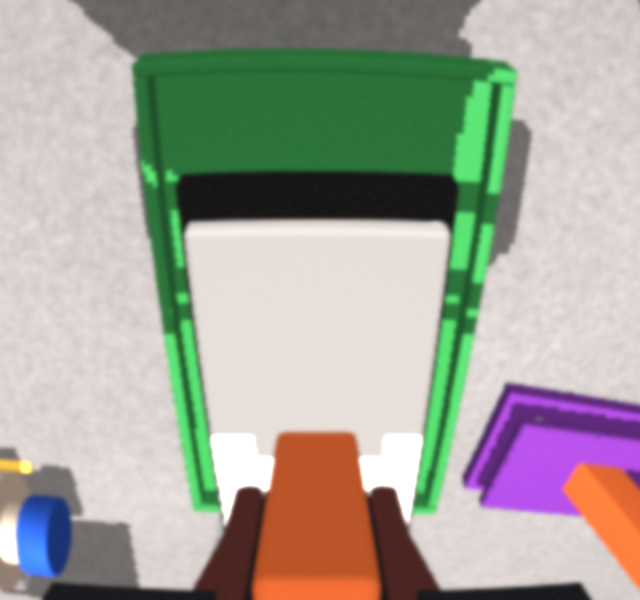

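The paddle is square and laterally centred inside the tray walls, with the sole edges at x 178–458 and the walls at about 150–490. I'll lower it and release.

send_rows:
  commands:
    - {"translation": [0, 0, -0.06], "twist": [0, 0, 0]}
    - {"translation": [0, 0, -0.12], "twist": [0, 0, 0]}
    - {"translation": [0, 0, -0.17], "twist": [0, 0, 0]}
    - {"translation": [0, 0, -0.22], "twist": [0, 0, 0]}
    - {"translation": [0, 0, -0.26], "twist": [0, 0, 0]}
    - {"translation": [0, 0, -0.29], "twist": [0, 0, 0]}
    - {"translation": [0, 0, -0.31], "twist": [0, 0, 0]}
    - {"translation": [0, 0, -0.325], "twist": [0, 0, 0]}
    - {"translation": [0, 0, -0.325], "twist": [0, 0, 0]}
    - {"translation": [0, 0, -0.325], "twist": [0, 0, 0]}

```text
t: 18.6
ee_pos: [401.4, 322.2, 297.8]
orientation: [0.001, 2.722, -0.001]
ft_force: [-1.8, -1.3, 0.0]
width: 25.7
```

send_rows:
  commands:
    - {"translation": [0, 0, 0], "twist": [0, 0, 0]}
    - {"translation": [0, 0, 0], "twist": [0, 0, 0]}
    - {"translation": [0, 0, 0], "twist": [0, 0, 0]}
    - {"translation": [0, 0, 0], "twist": [0, 0, 0]}
    - {"translation": [0, 0, 0], "twist": [0, 0, 0]}
    - {"translation": [0, 0, 0], "twist": [0, 0, 0]}
    - {"translation": [0, 0, 0], "twist": [0, 0, 0]}
    - {"translation": [0, 0, 0], "twist": [0, 0, 0]}
    - {"translation": [0, 0, 0], "twist": [0, 0, 0]}
    - {"translation": [0, 0, 0], "twist": [0, 0, 0]}
  grip: -1

```text
t: 19.6
ee_pos: [401.4, 322.2, 297.7]
orientation: [0.001, 2.722, -0.001]
ft_force: [0.8, 0.1, 0.4]
width: 87.9
```

send_rows:
  commands:
    - {"translation": [-0.04, 0, 0.09], "twist": [0, 0, 0]}
    - {"translation": [-0.08, 0, 0.18], "twist": [0, 0, 0]}
    - {"translation": [-0.13, 0, 0.29], "twist": [0, 0, 0]}
    - {"translation": [-0.18, 0, 0.4], "twist": [0, 0, 0]}
    - {"translation": [-0.24, 0, 0.54], "twist": [0, 0, 0]}
    - {"translation": [-0.3, 0, 0.67], "twist": [0, 0, 0]}
    - {"translation": [-0.36, 0, 0.81], "twist": [0, 0, 0]}
    - {"translation": [-0.42, 0, 0.94], "twist": [0, 0, 0]}
    - {"translation": [-0.42, 0, 0.94], "twist": [0, 0, 0]}
    - {"translation": [-0.42, 0, 0.94], "twist": [0, 0, 0]}

```text
t: 20.6
ee_pos: [359.2, 322.3, 392.1]
orientation: [0.001, 2.721, 0.0]
ft_force: [0.6, -0.2, -0.5]
width: 87.9
```

Run:
```python
from h import *
from workcell import ctrl
P=pickle.load(open('pose.pkl','rb'))
a=ctrl.get_image("side");w=ctrl.get_image("wrist")
c=cv2.resize(a["img"][190:290,240:340,::-1],(500,500),interpolation=cv2.INTER_CUBIC)
t=np.linspace(0,2*np.pi,200)
for y in(-58,82):
    for u,v in proj(a,world(P['bay'],np.c_[40*np.cos(t),0*t+y,40+40*np.sin(t)])): cv2.circle(c,(int((u-240+.5)*5),int((v-190+.5)*5)),0,(0,0,255),-1)
i=cv2.resize(w["img"][20:320,150:330,::-1],(300,500))
cv2.imwrite('pics/f.png',cv2.convertScaleAbs(np.hstack([c,i]),alpha=1.4))
```

```text
(no output)
```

View pics/f.png

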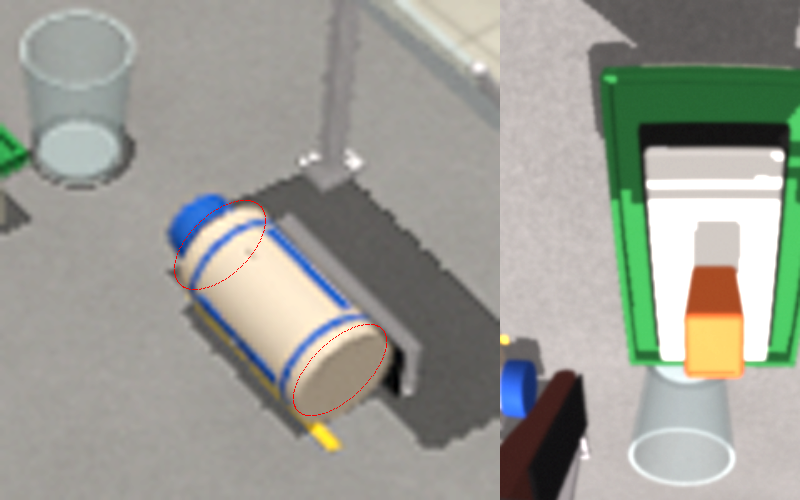

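The predicted circles for a bottle at bay x=0, y≈+12 match it at both ends, (340,370) and (220,245), and it is parallel to the stop. The paddle lies flat in its tray and the gripper is clear, so I'm handing in.

```bash
python3 -c "
from workcell import ctrl
print(ctrl.close_job())"
```

```text
the job is handed in; nothing more can be done
None
```

The bottle is parked between the lip and the stop, and the paddle is back flat in its green tray. I handed the job in at about 20.7 s of the 58 s allowed; no verdict was reported.

**What I did:** I gripped the real paddle by its handle (the white-plate one, not the purple look-alikes) and laid its sole on the bottle with about 4 N. I rolled the bottle over the lip until Fx showed stop contact, then lifted clear, put the paddle back and withdrew the gripper.

**Last checks:**
- **Bottle:** in the final side view its outline matches the predicted position at bay x ≈ 0, y ≈ +12 mm, parallel to the stop.
- **Paddle:** it looks flat and inside the tray walls, and the gripper is open and clear of it.
- **Bystanders:** the beaker looks unmoved. I did not re-check the tip box and the reagent bottle, but the arm never went near them.

**Disagreements:**
- The wrist camera put the paddle about 4 mm further in +y than the fixed cameras did. I used the wrist value, and the grasp closed on the handle at 25.9 mm.
- The outline fit of the bottle's starting position was poor, so I confirmed the contact from images instead.

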